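Fasten the open draw latch on the jeweller's case

ROBOT

A 7-joint arm with a two-finger parallel gripper is mounted at the origin on the work surface. World frame = base frame: x ahead of the robot, y to its left, z up, the work surface at z = 0. Lengths are in m, angles in rad, forces in N, time in s.
With the tool pointing down it reaches from about 0.35 to 0.9 m from the base axis. Payload 8.1 kg.
Tool frame: the origin (TCP) lies at the very end of the fingers, on their centre line; the grasp point (between the pads) lies 19 mm behind it (grasp_offset is the distance from the TCP to the grasp point, in m); z points along the fingers, y is the line along which they close (so a half turn about z gives the same grasp; the last joint's range is limited). The gripper opens to 92 mm and grips with 3 to 60 N. Pads are 19 mm wide; open, the fingers measure 130 mm over their backs; the gripper's body (75 mm by 190 mm) begins 47 mm behind the grasp point.
Start: joints at [1.238, 0.434, 0.025, 1.573, -0.012, 1.134, -0.075], TCP at [0.142, -0.609, 0.227] pointing down, gripper open.
Joint ranges: [-2.62, 2.62], [-0.44, 2.09], [-1.27, 1.32], [0.08, 2.57], [-1.32, 4.46], [0.12, 2], [-2.74, 2.74]. Speed limits (rad/s): [2.22, 2.22, 3.01, 3.01, 3.14, 3.14, 3.14].

INTERFACE

Orientations are given as a rotation vector (axis times angle).
In Python, from cell import observe, get_image, camera_params, sign_off, silhouettes, grasp_offset gives the robot as it stands. The module is installed in compiled form; this text tells all that it offers.
- The arm moves only by the tool jog_arm, never from a script. Its argument "motion" is a list that holds one entry, the list of rows, each a list of 7 numbers: the shift along the tool's x, y, z in m, then the turn, a rotation vector about the tool's x, y, z in rad, then the closure, from -1 (fully open) to 1 (shut), so that 0 is half open. In form: [[[dx, dy, dz, wx, wy, wz, hand], ...]]. A call has 1 to 10 rows; each row is the pose to reach, as a shift and turn from the pose commanded when the call began, along the tool's axes at that moment; what a row does not reach only later rows make up. A row lasts 1/12 s, in which the tool goes at most 41.7 mm and 7.16 degrees, less where a joint would pass 70% of its speed; a pose out of reach is approached as far as the arm can. A call with a gripper value outside its range is refused whole. The fingers move at their own pace and stop on an object; "force" is the grip in N (left out, the last holds). Time passes only in rows, so rows that repeat a pose let the fingers close. It gives the time, the measured TCP pose, the force, the opening and the grip force at its end, in the units of the state.
- observe(): the state, without advancing time (a new reading comes with each control period).
- get_image(name): name is "side" or "top" or "wrist"; returns the picture (400x640x3 uint8, red, green, blue); there is no depth.
- camera_params(name): a dict with "vertical_fov" (degrees; the focal length in pixels is half the picture's height over the tangent of half this angle, whatever the lens; pixels are square), "cx", "cy" (the principal point, pixels), "T" (4x4, takes a point from camera to world coordinates). Camera axes: x right, y down, z forward; pixel columns grow to the right and rows downward; lengths in m; the calibration is good to about 2 mm. A picture is of the moment at which its call begins: read the wrist's pose just before it. camera_params takes no time and is no camera call; for the wrist camera it gives the pose at the moment of the call.
- sign_off(): hands the job in; it is judged then, once.
Trained networks look in the newest picture that a camera, given by its name, has taken for a name from the list of things; names that differ only in an ending like _2 or _b are one class to them, and where a whole thing is asked for, a point or a joint stands for the part that bears it (a point fixed in the world has none). Each returns a list of dicts, best first, with "p" (0 to 1); they miss things now and then, are a little off and sometimes report something else, mostly with a low value. They report only what shows in the picture. A call takes as long as a camera call.
- silhouettes(query, camera): "mask" (400x640 bool, what is visible of it) and "pixel" ([column, row] in pixels, amid what is visible of it).
The state is a dict: "clock": time; "joints": joint angles; "dq": joint speeds; "joint_efforts": joint torques, N m; "position": TCP position; "ee_rot": TCP orientation; "force": force on the tool from outside, world axes, zero at the start; "ft_torque": the same for the moment, N m; "width": opening from 0.0 (shut) to 1.0 (fully open); "gripper_force": force on a finger pad.
Only numpy, scipy, OpenCV 4.12 (cv2) and the standard library are available. Lean on these libraries where they do the work, as an engineer would, in place of code of your own. Each camera call takes 0.05 s, during which the arm holds its last target. There are 200 camera calls.

TASK

The jeweller's wooden case is shut but one of the two draw latches on its lid is still undone. Swing that latch's wire loop over so that it drops behind its hook-shaped keeper, and then, with the loop hooked, press the latch's lever down over centre until it lies flat and stays there by itself.

Things in the scene. Friction and masses are not known exactly. Their poses are not given: they have to be found in the camera images.
- latch: Undone steel draw latch on a wooden case's flat lid, 70 mm up; its twin beside it is already fastened. Origin: on the lid below the lever's pivot (22 mm up); x points to the keeper, z up. Keeper: J hook 26 mm wide, web x 54-60 mm, top 26 mm up, lip overhanging away from the pivot to x 66, its underside 21 mm up; sprung, gives 8 mm towards the pivot, 8 N/mm. Beyond it a shelf 12 mm high, x 63-95.
- lever (a joint): Flat lever, 62 mm from pivot to tip, 21-28 mm wide, 5 mm thick. Rad: 0 = closed, flat, pointing away from the keeper (latch -x); pi/2 upright; starts at 1.7 to 2.1, leaning towards the keeper. Stays where left (1.5 N at the tip). With the loop hooked it resists with up to about 5 N at the tip, passes centre near 0.35, then snaps to 0 and holds.
- loop (a joint): Wire loop, a U of 6 mm steel, 46 mm wide, on a pin on the lever 22 mm from its pivot, so closing the lever draws it back. Rad, relative to the lever: loop minus lever = elevation above level towards the keeper (pi/2 upright). Starts on its stop, 3.92, leaning back away from the keeper. Swings freely: pushed past upright it falls and, with the lever raised (over 1.6), lands behind the lip.
- loop_bar (a point): Centre of the loop's end bar (6 mm thick, 40 mm long along the latch's y), 80 mm from the loop's pin. At the start 100 to 125 mm above the lid and over 20 mm higher than the lever's tip. Fallen behind the keeper: x about 70 to 80 mm from the latch's origin, 15 mm above the lid, on the shelf. Drawn tight: x about 59 mm, 15 mm up, under the lip.

How it is judged:
By the outcome, as a careful person would: the job done as asked, in the order asked, and still so for the second after the job is handed in, with the robot touching nothing.
It also fails if it takes over 35 s, if anything falls off the work surface, if the arm or the gripper's body presses on something with over 40 N, if the wrist force passes 120 N, or if a joint passes its speed limit or range.

## Working session

There is one attempt and no reset: what is moved stays moved. The work goes in short steps, Python scripts to look and compute and a tool call to move; the robot and the scene stay as the last step left them, time stands still between calls to the robot, and variables do not carry over. Pictures are saved under pics/ and viewed, at most 10 in all, crops included, and the job is handed in when it is done.

Besides the shell and the picture viewer there is one more tool, called after "Emit:" as a command line: name --argument value ..., lists and objects as JSON in quotes. jog_arm: Moves the arm, as the interface text tells. Its arguments: {"type":"object","properties":{"motion":{"type":"array"},"force":{"type":"number"}},"required":["motion"]}

```bash
mkdir -p pics
cat > h.py <<'E'
import numpy as np,cv2
from scipy.spatial.transform import Rotation as R
from cell import *
def K(c):
    f=200/np.tan(np.radians(c['vertical_fov'])/2); return f
def proj(P,c):
    T=np.array(c['T']); q=(np.atleast_2d(P)-T[:3,3])@T[:3,:3]; f=K(c)
    return np.c_[q[:,0]/q[:,2]*f+c['cx'],q[:,1]/q[:,2]*f+c['cy']]
def ray(px,c):
    T=np.array(c['T']); f=K(c); d=T[:3,:3]@np.array([(px[0]-c['cx'])/f,(px[1]-c['cy'])/f,1]); return T[:3,3],d/np.linalg.norm(d)
def onz(px,c,z):
    o,d=ray(px,c); return o+d*(z-o[2])/d[2]
def tri(p1,c1,p2,c2):
    o1,d1=ray(p1,c1);o2,d2=ray(p2,c2)
    s=np.linalg.lstsq(np.c_[d1,-d2],o2-o1,rcond=None)[0]
    a,b=o1+d1*s[0],o2+d2*s[1]; return (a+b)/2,np.linalg.norm(a-b)
E
python3 - <<'E'
from h import *
im={}
for n in ['side','top']:
    im[n]=get_image(n)
    for q in ['latch','lever','loop','loop_bar']:
        for s in silhouettes(q,n)[:3]:
            m=s['mask']; ys,xs=np.nonzero(m); print(n,q,round(s['p'],2),np.round(s['pixel']),m.sum(),xs.min(),xs.max(),ys.min(),ys.max())
    cv2.imwrite(f'pics/{n}0.png',im[n][:,:,::-1])
    c=camera_params(n); print(n,c['vertical_fov'],np.round(c['T'],3).tolist())
o=observe();print(o['clock'],o['position'],o['ee_rot'],grasp_offset)
E
```

```text
side latch 0.86 [351. 278.] 2927 311 401 233 305
side lever 0.73 [332. 267.] 1039 311 357 233 292
side loop 0.83 [322. 258.] 360 312 337 234 289
side loop_bar 0.76 [324. 259.] 467 311 339 232 290
side 45.20209485371239 [[0.997, -0.065, 0.037, 0.517], [-0.074, -0.778, 0.624, -0.437], [-0.012, -0.625, -0.781, 0.668], [0.0, 0.0, 0.0, 1.0]]
top latch 0.89 [392. 158.] 1604 366 426 131 194
top lever 0.9 [396. 176.] 609 383 426 156 187
top loop 0.59 [406. 179.] 273 384 426 174 186
top loop_bar 0.52 [410. 179.] 257 385 427 174 185
top 51.063089847236014 [[-0.015, -0.988, 0.156, 0.42], [-0.999, 0.009, -0.04, 0.023], [0.038, -0.156, -0.987, 0.776], [0.0, 0.0, 0.0, 1.0]]
0.5 [ 0.14231432 -0.60854493  0.22668106] [-3.12080901e+00 -3.60070562e-01  8.11792797e-05] 0.0188
```

View pics/side0.png

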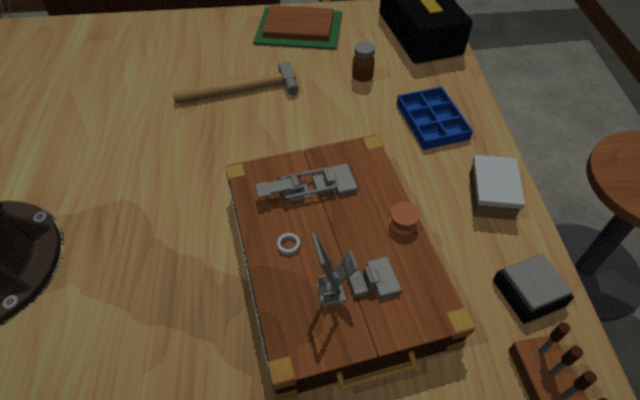

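View pics/top0.png

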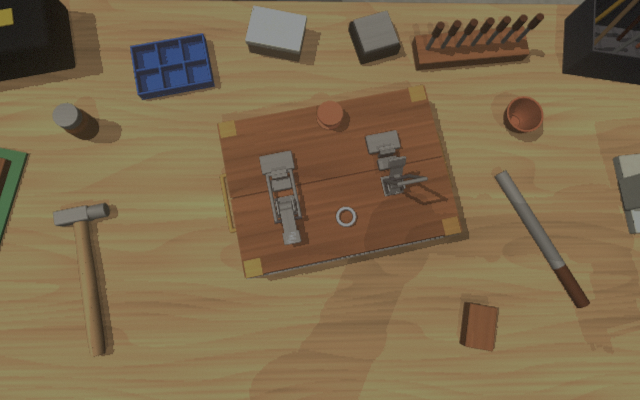

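Run:
```python
import cv2,numpy as np
a=cv2.imread('pics/side0.png')[215:315,300:410];b=cv2.imread('pics/top0.png')[115:215,350:460]
r=lambda i:cv2.resize(cv2.convertScaleAbs(i,alpha=1.6,beta=15),None,fx=3.6,fy=3.6*1.6,interpolation=cv2.INTER_CUBIC) if 0 else cv2.resize(cv2.convertScaleAbs(i,alpha=1.6,beta=15),None,fx=3.6,fy=3.6,interpolation=cv2.INTER_CUBIC)
cv2.imwrite('pics/z.png',np.hstack([r(a),r(b)]))
```

```text
(no output)
```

View pics/z.png

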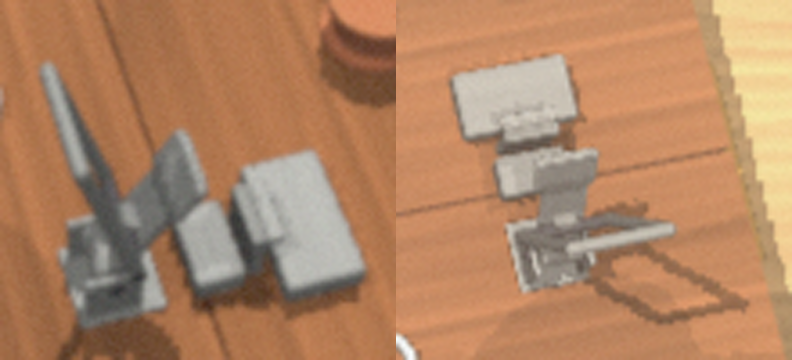

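Run:
```python
from h import *
t=camera_params('top');s=camera_params('side')
Z=lambda p:(350+(p[0]-396)/3.6,115+p[1]/3.6); S=lambda p:(300+p[0]/3.6,215+p[1]/3.6)
e1=tri(S((46,68)),s,Z((572,247)),t); e2=tri(S((80,175)),s,Z((672,230)),t); print('bar',e1,e2,np.linalg.norm(e1[0]-e2[0]))
sh=[onz(Z(p),t,.082) for p in [(452,75),(562,57),(577,110),(465,138)]]
shs=[onz(S(p),s,.082) for p in [(316,152),(364,270),(290,292)]]
print(np.round(sh,4),np.round(shs,4),sep='\n')
# lever tip corners
print('tip',tri(S((180,132)),s,Z((497,155)),t),tri(S((206,190)),s,Z((597,152)),t))
pl=[onz(Z(p),t,.073) for p in [(505,228),(525,290),(595,270)]];print(np.round(pl,4))
```

```text
bar (array([ 0.53301184, -0.11549296,  0.19384412]), np.float64(0.0001268733286273745)) (array([ 0.54037137, -0.1562678 ,  0.19252779]), np.float64(0.0008733701073601816)) 0.04145459574594659
[[ 0.6392 -0.0878  0.082 ]
 [ 0.648  -0.1414  0.082 ]
 [ 0.6216 -0.1475  0.082 ]
 [ 0.608  -0.093   0.082 ]]
[[ 0.6397 -0.0881  0.082 ]
 [ 0.6489 -0.1403  0.082 ]
 [ 0.6199 -0.147   0.082 ]]
tip (array([ 0.58535881, -0.10030893,  0.12509764]), np.float64(0.006095107865364967)) (array([ 0.58479797, -0.13920832,  0.1474118 ]), np.float64(0.0019324129108398219))
[[ 0.566  -0.1123  0.073 ]
 [ 0.5358 -0.1207  0.073 ]
 [ 0.5452 -0.1548  0.073 ]]
```

Emit:
jog_arm --motion '[[[0.456,-0.375,0,0,0,0.058,1],[0.456,-0.375,0,0,0,0.058,1],[0.456,-0.375,0,0,0,0.058,1],[0.456,-0.375,0,0,0,0.058,1],[0.456,-0.375,0,0,0,0.058,1],[0.456,-0.375,0,0,0,0.058,1],[0.456,-0.375,0,0,0,0.058,1],[0.456,-0.375,0,0,0,0.058,1],[0.456,-0.375,0,0,0,0.058,1],[0.456,-0.375,0,0,0,0.058,1]]]' --force 20

```text
clock: 1.33
position: [0.3963, -0.2759, 0.2271]
ee_rot: [3.129, 0.269, 0.001]
force: [1.5, -1.7, -0.7]
width: 0.323
gripper_force: 0.0
```

```bash
cat > d.py <<'E'
from h import *
import sys
# target in latch frame (mm): x y z(world) -> tool-frame shift
O=np.array([0.5504,-0.1308]); ps=.172
def go(x,y,z,o):
    X=np.array([np.cos(ps),np.sin(ps)]);Y=np.array([-X[1],X[0]])
    P=np.r_[O+X*x/1e3+Y*y/1e3,z/1e3]; Rm=R.from_rotvec(o['ee_rot']).as_matrix()
    tr=R.from_matrix(np.c_[np.r_[X,0],-np.r_[Y,0],[0,0,-1]])
    return np.round(Rm.T@(P-o['position']),4),np.round((R.from_matrix(Rm).inv()*tr).as_rotvec(),4)
if __name__=='__main__':
    o=observe(); a=list(map(float,sys.argv[1:])); print(o['clock'],o['position'],o['force'],o['width'],go(*a,o))
E
python3 d.py -50 -1 178
```

```text
1.3333 [ 0.39633177 -0.27589608  0.22710966] [ 1.54357693 -1.67031016 -0.73931349] 0.3230922492410591 (array([ 0.1265, -0.1157,  0.0491]), array([ 0.0007, -0.0005, -0.0005]))
```

Emit:
jog_arm --motion '[[[0.126,-0.115,0,0,0,0,1],[0.126,-0.115,0,0,0,0,1],[0.126,-0.115,0,0,0,0,1],[0.126,-0.115,0,0,0,0,1],[0.126,-0.115,0,0,0,0,1],[0.126,-0.115,0,0,0,0,1],[0.126,-0.115,0.04,0,0,0,1],[0.126,-0.115,0.049,0,0,0,1],[0.126,-0.115,0.049,0,0,0,1],[0.126,-0.115,0.049,0,0,0,1]]]'

```text
clock: 2.17
position: [0.4991, -0.1439, 0.178]
ee_rot: [-3.13, -0.267, 0.003]
force: [0.2, -0.5, 0.4]
width: 0.005
gripper_force: 0.0
```

```bash
python3 d.py -50 -1 178
python3 - <<'E'
from h import *
w=get_image('wrist');s=get_image('side')
a=cv2.resize(s[190:315,260:410],(480,400),interpolation=cv2.INTER_CUBIC)
cv2.imwrite('pics/w1.png',np.hstack([cv2.resize(w,(320,400))*1,a[:, :]])[:,:,::-1])
E
```

```text
2.1667 [ 0.49905505 -0.14387332  0.17796921] [ 0.20879355 -0.47492406  0.3506399 ] 0.0046184818793163105 (array([ 0.0028, -0.0031, -0.    ]), array([-0.0002,  0.0016, -0.002 ]))
```

View pics/w1.png

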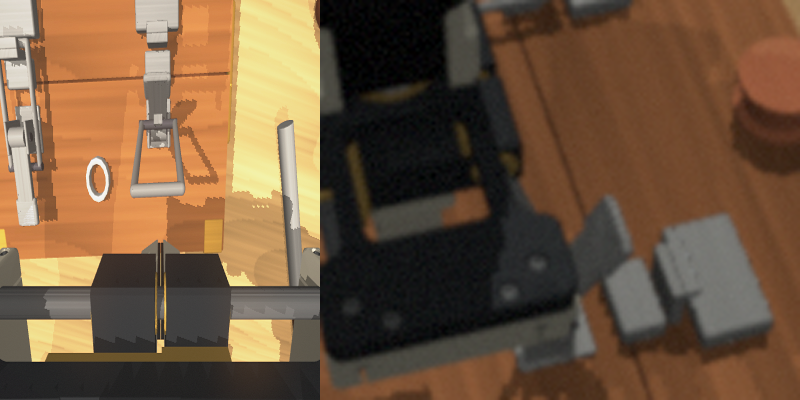

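Emit:
jog_arm --motion '[[[0.015,-0.002,0,0,0,0,1],[0.026,-0.003,0,0,0,0,1],[0.034,-0.003,0,0,0,0,1],[0.042,-0.003,0,0,0,0,1],[0.05,-0.003,0,0,0,0,1],[0.058,-0.003,0,0,0,0,1],[0.066,-0.003,0,0,0,0,1],[0.072,-0.003,0,0,0,0,1],[0.078,-0.003,0,0,0,0,1],[0.078,-0.003,0,0,0,0,1]]]'

```text
clock: 3.1
position: [0.5774, -0.126, 0.1776]
ee_rot: [-3.13, -0.27, -0.001]
force: [-0.3, 0.2, 0.2]
width: 0.006
gripper_force: 0.0
```

```bash
python3 d.py -50 -1 178
python3 - <<'E'
from h import *
w=get_image('wrist');s=get_image('side')
for n in ['side','wrist']:
    for q in ['lever','loop','loop_bar']:
        for k in silhouettes(q,n)[:2]: print(n,q,round(k['p'],2),np.round(k['pixel']),k['mask'].sum())
a=cv2.resize(s[190:315,260:410],(480,400),interpolation=cv2.INTER_CUBIC)
cv2.imwrite('pics/w2.png',np.hstack([cv2.resize(w,(320,400))*1,a[:, :]])[:,:,::-1])
E
```

```text
3.1 [ 0.57737394 -0.12603901  0.17757672] [-0.30844696  0.20018715  0.15681069] 0.005999785492957879 (array([-0.0774,  0.0011, -0.0005]), array([-0.0002, -0.0004,  0.0003]))
side lever 0.78 [334. 284.] 765
side loop 0.85 [375. 288.] 205
side loop_bar 0.49 [364. 287.] 257
wrist lever 0.7 [346. 193.] 3487
wrist lever 0.63 [296. 174.] 2490
wrist loop 0.63 [297. 171.] 2917
wrist loop_bar 0.94 [345. 170.] 2701
```

View pics/w2.png

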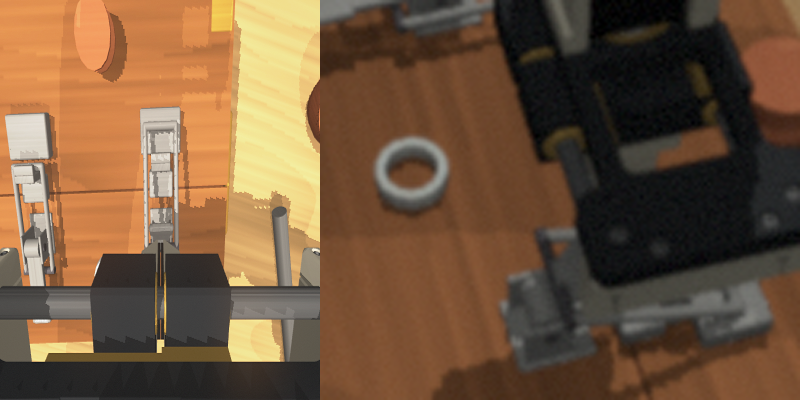

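Emit:
jog_arm --motion '[[[0.02,0.001,0,0,0,0,1],[0.036,0.001,0,0,0,0,1],[0.036,0.001,0,0,0,0,1],[0.036,0.001,0.02,0,0,0,1],[0.036,0.001,0.042,0,0,0,1],[0.036,0.001,0.042,0,0,0,1],[0.036,0.001,0.042,0,0,0,1]]]'

```text
clock: 4.08
position: [0.6106, -0.1214, 0.135]
ee_rot: [-3.13, -0.269, 0.004]
force: [-0.0, 0.2, -0.5]
width: 0.008
gripper_force: 0.0
```

```bash
python3 d.py 12 -1 138; python3 d.py -6 -1 139
python3 - <<'E'
from h import *
s=get_image('side');t=get_image('top')
f=lambda i:cv2.resize(cv2.convertScaleAbs(i,alpha=1.4,beta=10),(400,400),interpolation=cv2.INTER_CUBIC)
cv2.imwrite('pics/w3.png',np.hstack([f(s[205:315,300:410]),f(t[110:210,350:450])])[:,:,::-1])
E
```

```text
4.0833 [ 0.61060921 -0.12141073  0.13499622] [-0.00477471  0.21602236 -0.51708621] 0.007661537996680958 (array([-0.0489, -0.    , -0.0029]), array([-0.0007,  0.0028, -0.0003]))
4.0833 [ 0.61060921 -0.12141073  0.13499622] [-0.00477471  0.21602236 -0.51708621] 0.007661537996680958 (array([-0.0669, -0.    , -0.0038]), array([-0.0007,  0.0028, -0.0003]))
```

View pics/w3.png

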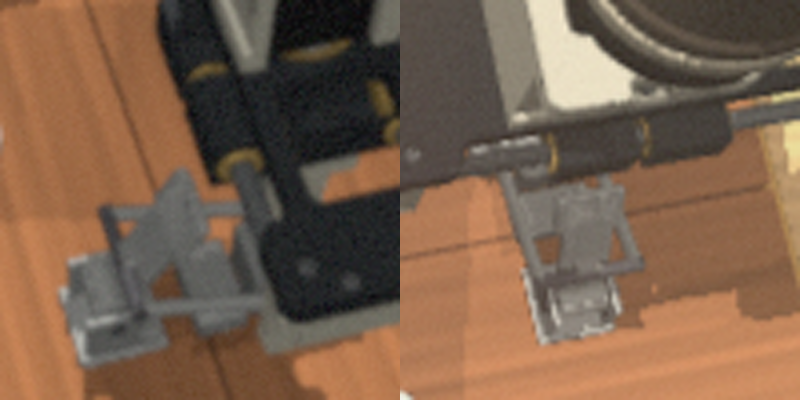

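Emit:
jog_arm --motion '[[[-0.021,0,-0.001,0,0,0,1],[-0.036,0,-0.003,0,0,0,1],[-0.043,0,-0.005,0,0,0,1],[-0.049,0,-0.005,0,0,0,1],[-0.058,0,-0.005,0,0,0,1],[-0.067,0,-0.0045,0,0,0,1],[-0.075,0,-0.001,0,0,0,1],[-0.0805,0,0.002,0,0,0,1],[-0.0805,0,0.002,0,0,0,1]]]'

```text
clock: 4.93
position: [0.5317, -0.1354, 0.1332]
ee_rot: [3.13, 0.269, -0.001]
force: [1.9, 0.4, 0.1]
width: 0.003
gripper_force: 0.9
```

```bash
python3 d.py -30.3 -1 122; python3 d.py -40 -1 94
python3 - <<'E'
from h import *
s=get_image('side');t=get_image('top');w=get_image('wrist')
f=lambda i:cv2.resize(cv2.convertScaleAbs(i,alpha=1.4,beta=10),(400,400),interpolation=cv2.INTER_CUBIC)
cv2.imwrite('pics/w4.png',np.hstack([f(s[205:315,300:410]),f(w[:300,170:470])])[:,:,::-1])
E
```

```text
4.9333 [ 0.53165441 -0.13544684  0.13321686] [1.92160532 0.37373715 0.07664927] 0.00294871109327892 (array([-0.011 , -0.0004,  0.0112]), array([ 0.0001,  0.0005, -0.0008]))
4.9333 [ 0.53165441 -0.13544684  0.13321686] [1.92160532 0.37373715 0.07664927] 0.00294871109327892 (array([-0.0207, -0.0004,  0.0392]), array([ 0.0001,  0.0005, -0.0008]))
```

View pics/w4.png

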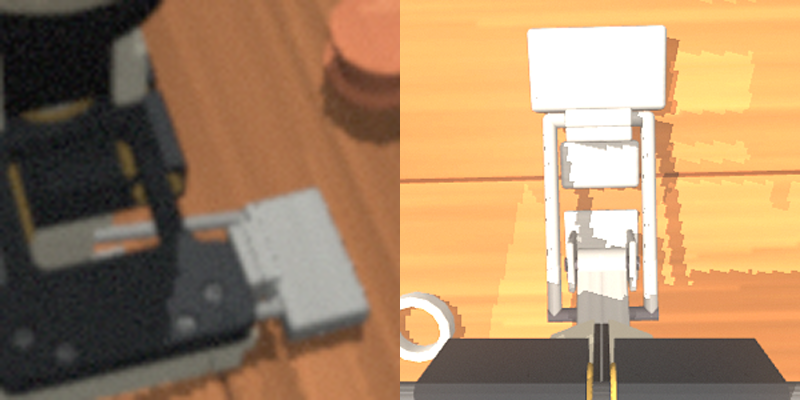

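Emit:
jog_arm --motion '[[[-0.006,0,0.005,0,0,0,1],[-0.011,0,0.011,0,0,0,1],[-0.0145,0,0.0165,0,0,0,1],[-0.0175,0,0.022,0,0,0,1],[-0.0195,0,0.028,0,0,0,1],[-0.0205,0,0.034,0,0,0,1],[-0.021,0,0.038,0,0,0,1],[-0.021,0,0.0395,0,0,0,1],[-0.021,0,0.0395,0,0,0,1],[-0.021,0,0.0395,0,0,0,1]]]'

```text
clock: 5.92
position: [0.5111, -0.1385, 0.0959]
ee_rot: [3.129, 0.269, -0.002]
force: [-11.1, 0.3, 31.8]
width: 0.003
gripper_force: 16.0
```

Emit:
jog_arm --motion '[[[0,0,-0.03,0,0,0,1],[0,0,-0.07,0,0,0,1],[0,0,-0.1,0,0,0,1],[-0.04,0,-0.13,0,0,0,1],[-0.08,0,-0.13,0,0,0,1],[-0.12,0,-0.13,0,0,0,1],[-0.12,0,-0.13,0,0,0,1],[-0.12,0,-0.13,0,0,0,1]]]'

```text
clock: 6.58
position: [0.3911, -0.1598, 0.2241]
ee_rot: [3.13, 0.265, -0.002]
force: [0.9, 0.0, -0.4]
width: 0.002
gripper_force: 0.0
```

Run:
```python
from h import *
s=get_image('side');w=get_image('wrist')
f=lambda i:cv2.resize(cv2.convertScaleAbs(i,alpha=1.2,beta=10),(400,400),interpolation=cv2.INTER_CUBIC)
cv2.imwrite('pics/w5.png',np.hstack([f(s[150:315,250:415]),f(w[:320,160:480])])[:,:,::-1])
```

```text
(no output)
```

View pics/w5.png

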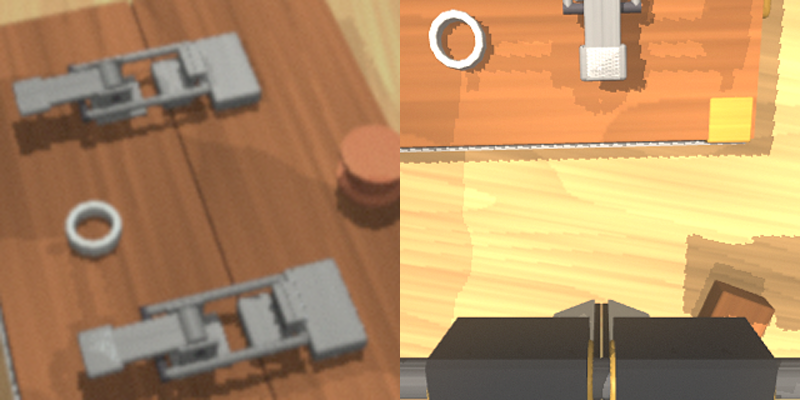

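The picture shows the latch closed and flat, with the loop under the keeper's lip, just like its twin. The gripper is well clear.

```bash
python3 -c "from cell import *;print(sign_off())"
```

```text
the job is handed in; nothing more can be done
None
```

The loop is hooked behind its keeper, the lever is pressed over centre and stayed flat with the gripper clear, and the job is handed in; no verdict was returned.

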